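# Load the canister cradle and set its batch number

## Robot

A 6-joint arm with a two-finger parallel gripper is mounted at the origin on a cart in front of the work surface, level with it; the furniture and walls round the work are solid. World frame = base frame: x ahead of the robot, y to its left, z up, the work surface at z = 0. Lengths are in mm, angles in rad, forces in N, time in s.
With the tool pointing down it reaches from about 300 to 775 mm from the base axis. Payload 14.6 kg.
Tool frame: the origin (TCP) lies between the finger pads; the fingertips stand 8 mm ahead of it and the grasp point (between the pads) lies 11 mm behind it; y points along the fingers, x is the direction in which the jaws open and shut, and the axes are right-handed (so a half turn about y gives the same grasp; the last joint's range is limited). The gripper opens to 94 mm and grips with 3 to 60 N. Pads are 16 mm wide; open, the fingers measure 119 mm over their backs; the gripper's body (75 mm by 177 mm) begins 78 mm behind the grasp point.
Start: joints at [-1.26, 0.3, 1.521, -0, 1.321, -0.067], TCP at [202.874, -511.206, 213.446] pointing down, gripper open.
Joint ranges: [-3.03, 3.03], [-0.79, 2.21], [0.23, 2.52], [-1.04, 4.18], [0, 3.07], [-2.55, 2.55]. Speed limits (rad/s): [2.22, 2.22, 2.57, 3.14, 3.14, 3.14].

## Interface

Orientations are given as [roll, pitch, yaw] about the fixed x, y, z axes, in that order (R = Rz(yaw) Ry(pitch) Rx(roll)).
In Python, from cell import read_state, imaging, order gives the robot as it stands. The module is installed in compiled form; this text tells all that it offers.
- The arm moves only by the shell command python3 -m handwheel 'ROWS' [FORCE]. ROWS is JSON, a list that holds one entry, the list of rows, each a list of 7 numbers: the shift along the tool's x, y, z in mm, then the turn, a rotation vector about the tool's x, y, z in degrees, then the opening, from -1 (shut) to 1 (fully open), so that 0 is half open. A call has 1 to 5 rows; each row is the pose to reach, as a shift and turn from the pose measured when the call began, along the tool's axes at that moment; what a row does not reach only later rows make up. A row lasts 1/12 s, in which the tool goes at most 41.7 mm and 7.16 degrees, less where a joint would pass 70% of its speed; a pose out of reach is approached as far as the arm can. A call with a gripper value outside its range is refused whole. The fingers move at their own pace and stop on an object; FORCE is the grip in N (left out, the last holds). Time passes only in rows, so rows that repeat a pose let the fingers close. It gives the time, the measured TCP pose, the force and the opening at its end, in the units of the state.
- read_state(): the state, without advancing time (a new reading comes with each control period).
- imaging.camera(name): name is "scene" or "top" or "wrist"; returns (picture, depth): 400x640x3 uint8, red, green, blue; 400x640 float32, mm along the optical axis (not along the pixel's ray), 0 where there is no reading.
- imaging.get_calibration(name): a dict with "mtx" (3x3 intrinsics, pixels), "world_from_camera" (4x4, takes a point from camera to world coordinates); the wrist camera has in their place "hand_eye" (4x4, takes a point from camera to tool coordinates, whose origin is the TCP and whose axes are the tool frame's). Camera axes: x right, y down, z forward; pixel columns grow to the right and rows downward; lengths in mm; the calibration is good to about 2 mm. The wrist camera is an equidistant fisheye: a pixel r from the principal point sees the ray r / f radians off the axis. A picture is of the moment at which its call begins: read the wrist's pose just before it. get_calibration takes no time and is no camera call.
- order.sign_off(): hands the job in, once; it reports no verdict.
The state is a dict: "clock": time; "joints": joint angles; "qd": joint speeds; "effort": joint torques, N m; "eef_pos": TCP position; "eef_rot": TCP orientation; "wrist_force": force on the tool from outside, world axes, zero at the start; "moment": the same for the moment, N m; "finger_gap": finger opening in mm.
Only numpy, scipy, OpenCV 4.12 (cv2) and the standard library are available. Lean on these libraries where they do the work, as an engineer would, in place of code of your own. Each camera call takes 0.05 s, during which the arm holds its last target.

## Task

Make the V-groove cradle ready for batch 3: turn its number wheel by the knob until the 3 stands centred in the small window, and lay the two canisters crosswise over its two rails, the thick one in the wide grooves and the thin one in the narrow grooves. Each canister must rest on its round body in the V of both rails, centred between them with its cap clear, and be set down gently, not dropped. Leave the other things on the table where they are.

Things in the scene. Friction and masses are not known exactly. Their poses are not given: they have to be found in the camera images.
- canister_large: Thick steel canister, 124 mm long, lying on the table: round body 40 mm in diameter from x = -62 to +42 mm, then a grey six-sided cap (40 mm across flats) to x = +62 mm. Origin on its axis midway between the ends (20 mm above the table while it lies there); x along it towards the cap. It lies on a flat of the cap, so does not roll by itself. Grip across the body's middle; weighs about 0.2 kg.
- canister_small: Thin steel canister, 124 mm long, lying on the table: round body 28 mm in diameter from x = -62 to +42 mm, then a grey six-sided cap (28 mm across flats) to x = +62 mm. Origin on its axis midway between the ends (14 mm above the table while it lies there); x along it towards the cap. It lies on a flat of the cap, so does not roll by itself. Grip across the body's middle; weighs about 0.12 kg.
- wide_groove (a point): Where the middle of the 40 mm canister's axis belongs when seated in the wide grooves: midway between the rails, 51.3 mm above the table. This V is 44 mm wide at the rail tops and 22 mm deep, 45 degree flanks. x: horizontal, along the seated canister, across the rails; y: along the rails towards the wheel; z up. Next to the wheel: its housing's near wall is 52 mm off in +y.
- narrow_groove (a point): Where the middle of the 28 mm canister's axis belongs when seated in the narrow grooves: midway between the rails, 51.8 mm above the table. This V is 26 mm wide at the rail tops and 13 mm deep, 45 degree flanks. x: horizontal, along the seated canister, across the rails; y: along the rails towards the wheel; z up. Farther from the wheel, 70 mm from the wide pair in -y.
- number_wheel (a joint): White disc with black digits 0-9 under the cradle's grey cover; one shows in the 18 x 19 mm window on the knob's side towards the robot, centred when in line with the two ticks. Rad: 0 shows 0, each next digit 0.628 on, so 3 at 1.885; grows clockwise from above; stops at 0 and 5.65; starts 0.75 to 1.45 short of the 3. No clicks: light friction (0.04 N m) holds it.
- wheel_knob (a point): Middle of the round fluted black knob of the number wheel, on its vertical axis: knob 40 mm in diameter, from 43 to 69 mm above the table, this point at 56 mm; the flat cover below it (94 x 90 mm) is at 42 mm. Can be gripped across at any angle from above. Turns with the wheel.
- petri_1: Closed petri dish, 58 mm across, 15 mm high, left front; origin at the centre of its underside. To be left alone.
- timer: Small white bench timer, 28 x 66 x 58 mm, left back; origin at the centre of its underside. To be left alone.
- forceps_1: Steel forceps lying flat, 18 x 125 x 9 mm, at the right edge; origin at the centre of the underside. To be left alone.
- slide_box: Green and white card box, 35 x 86 x 29 mm, at the back by the incubator, right of centre; origin at the centre of its underside. To be left alone.
- base_mould_2: Small steel mould tray, 29 x 39 x 11 mm, right back; origin at the centre of its underside. To be left alone.
- marker_1: Black and white marker pen lying flat, 124 mm long, 12 mm thick, at the back by the incubator; origin at the centre of its underside. To be left alone.
- cradle: Cradle fixed to the table: dark steel plate 96 x 238 x 8 mm with two parallel grey V-notched rails (10 mm thick, tops 45 mm up, 40 mm open gap between, down to the plate) and the wheel housing at its +y end. Origin under the plate's middle; x along a seated canister, y along the rails: wheel axis at y = +72 mm, wide grooves -25, narrow grooves -95.

How it is judged (in metres and radians):
At the end, for the whole second after the job is handed in: Thick canister at rest in the wide and thin one in the narrow grooves, cradled on both rails: middle of its axis within 10 mm lengthwise and 4 mm sideways and in height of the seated point, axis within 0.08 rad of the groove; wheel within 0.14 rad of the 3 centred in its window (x of canister_large in the frame of wide_groove between -0.01 and 0.01 m and y of canister_large in the frame of wide_groove between -0.004 and 0.004 m and z of canister_large in the frame of wide_groove between -0.004 and 0.004 m and angle between the x axis of canister_large and the x axis of wide_groove, either way round below 0.08 rad and linear speed of each of canister_large, canister_small below 0.02 m/s and angular speed of each of canister_large, canister_small below 0.3 rad/s and x of canister_small in the frame of narrow_groove between -0.01 and 0.01 m and y of canister_small in the frame of narrow_groove between -0.004 and 0.004 m and z of canister_small in the frame of narrow_groove between -0.004 and 0.004 m and angle between the x axis of canister_small and the x axis of narrow_groove, either way round below 0.08 rad and value of joint number_wheel between 1.745 and 2.025 rad); the robot touches nothing.
It fails at once if a canister is dropped or slammed into its grooves (faster than 0.4 m/s within 20 mm of its seat) ((distance between canister_large and wide_groove below 0.02 m and linear speed of canister_large above 0.4 m/s) or (distance between canister_small and narrow_groove below 0.02 m and linear speed of canister_small above 0.4 m/s)).
It fails at once if one of the other things on the table is moved by more than 30 mm (distance of any of petri_1, timer, forceps_1, slide_box, base_mould_2, marker_1 from where it was at the start of the episode above 0.03 m).
It also fails if it takes over 58 s, if anything falls off the work surface, if the arm or the gripper's body presses on something with over 40 N, if the wrist force passes 120 N, or if a joint passes its speed limit or range.

## Working session

There is one attempt and no reset: what is moved stays moved. The work goes in short steps, Python scripts to look and compute and a shell command to move; the robot and the scene stay as the last step left them, time stands still between calls to the robot, and variables do not carry over. Pictures are saved under pics/ and viewed, and the job is handed in when it is done.

```bash
mkdir -p pics; python3 - <<'E'
from cell import read_state, imaging, order
import cv2, numpy as np
print(read_state())
for n in ("scene","top","wrist"):
    p,d=imaging.camera(n); cv2.imwrite(f"pics/{n}0.png",p[:,:,::-1]); np.save(f"pics/{n}0_d.npy",d); np.save(f"pics/{n}0.npy",p)
    c=imaging.get_calibration(n); print(n,{k:np.round(v,3).tolist() for k,v in c.items()})
E
```

```text
{'clock': 0.0, 'joints': array([-1.25959141e+00,  3.00473174e-01,  1.52159721e+00, -2.86138314e-05,
        1.32069213e+00, -6.66055554e-02]), 'qd': array([ 0.0001152 ,  0.00139272, -0.00022854,  0.00112997, -0.00074113,
       -0.00080666]), 'effort': array([ 1.69687395e-03, -5.31803834e+01, -3.52737021e+01,  7.08409259e-02,
        2.43463519e-02, -9.50713343e-05]), 'eef_pos': array([ 202.79559838, -510.96878401,  212.87836202]), 'eef_rot': array([-1.57074612e+00,  1.16911578e-03, -1.19297873e+00]), 'wrist_force': array([ 0.12422496, -0.41019429,  0.16017698]), 'moment': array([-0.01799804,  0.04963278, -0.04563017]), 'finger_gap': 93.77427900075504}
scene {'mtx': [[375.852, 0.0, 319.728], [0.0, 375.852, 202.291], [0.0, 0.0, 1.0]], 'world_from_camera': [[0.758, -0.322, 0.568, -72.062], [-0.652, -0.371, 0.661, -704.781], [-0.002, -0.871, -0.491, 549.57], [0.0, 0.0, 0.0, 1.0]]}
top {'mtx': [[423.334, 0.0, 313.004], [0.0, 423.334, 204.304], [0.0, 0.0, 1.0]], 'world_from_camera': [[-0.01, -0.997, 0.083, 388.614], [-1.0, 0.01, 0.008, -60.061], [-0.009, -0.083, -0.997, 1026.004], [0.0, 0.0, 0.0, 1.0]]}
wrist {'mtx': [[309.707, 0.0, 319.466], [0.0, 309.707, 200.822], [0.0, 0.0, 1.0]], 'hand_eye': [[1.0, -0.001, 0.0, 0.547], [-0.0, -0.242, 0.97, -171.417], [-0.001, -0.97, -0.242, 69.576], [0.0, 0.0, 0.0, 1.0]]}
```

View pics/top0.png

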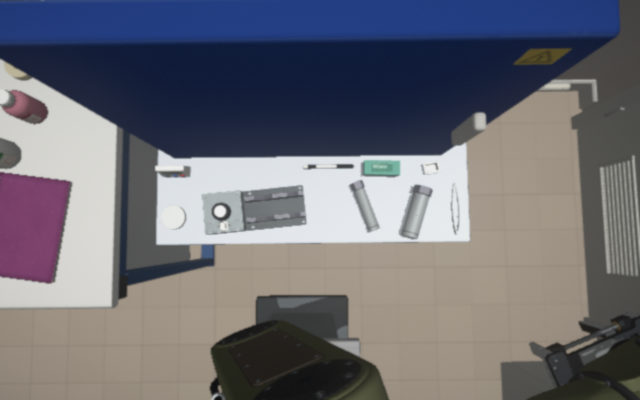

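View pics/scene0.png

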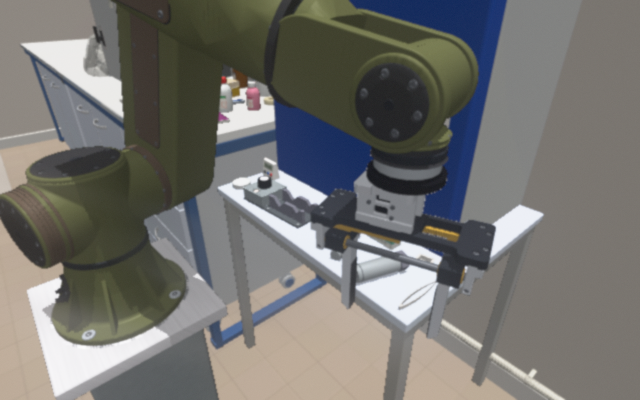

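View pics/wrist0.png

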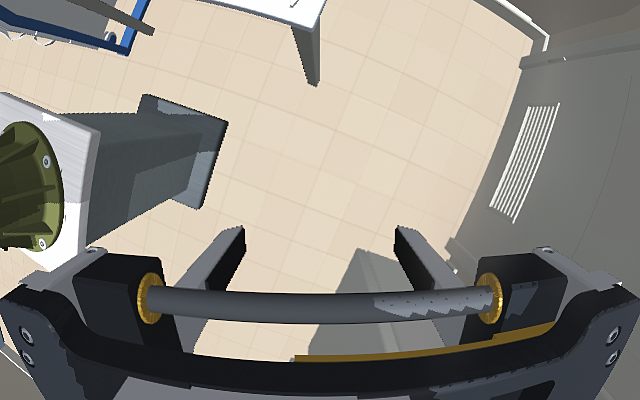

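```bash
cat > h.py <<'E'
import numpy as np, cv2
from cell import read_state, imaging, order
from scipy.spatial.transform import Rotation as Ro
def topray(u,v,z,name="top"):
    c=imaging.get_calibration(name);K=c["mtx"];T=c["world_from_camera"]
    d=T[:3,:3]@np.array([(u-K[0,2])/K[0,0],(v-K[1,2])/K[1,1],1]);o=T[:3,3]
    return o+d*(z-o[2])/d[2]
def toolpose(s=None):
    s=s or read_state();T=np.eye(4);T[:3,:3]=Ro.from_euler('xyz',s["eef_rot"]).as_matrix();T[:3,3]=s["eef_pos"];return T
def wristray(u,v,z,T):
    c=imaging.get_calibration("wrist");K=c["mtx"];H=c["hand_eye"]
    x=(u-K[0,2])/K[0,0];y=(v-K[1,2])/K[1,1];r=np.hypot(x,y)
    d=np.array([x/r*np.sin(r),y/r*np.sin(r),np.cos(r)]) if r>1e-9 else np.array([0,0,1.])
    W=T@H;d=W[:3,:3]@d;o=W[:3,3];return o+d*(z-o[2])/d[2]
def worldtowrist(p,T):
    c=imaging.get_calibration("wrist");K=c["mtx"];H=c["hand_eye"]
    q=np.linalg.inv(T@H)@np.append(p,1);th=np.arctan2(np.hypot(q[0],q[1]),q[2]);a=np.arctan2(q[1],q[0])
    return K[0,2]+K[0,0]*th*np.cos(a),K[1,2]+K[1,1]*th*np.sin(a)
E
python3 - <<'E'
from h import *
p=np.load("pics/top0.npy"); d=np.load("pics/top0_d.npy")
cv2.imwrite("pics/topcrop.png",cv2.resize(p[145:255,145:305][:,:,::-1],None,fx=5,fy=5,interpolation=cv2.INTER_CUBIC))
cv2.imwrite("pics/topcrop2.png",cv2.resize(p[145:255,300:480][:,:,::-1],None,fx=4.4,fy=4.4,interpolation=cv2.INTER_CUBIC))
for uv in [(157,157),(157,244),(468,157),(468,240)]: print(uv,topray(*uv,0))
print(topray(221,212,69))
# depth-based: height above table
c=imaging.get_calibration("top");K=c["mtx"];T=c["world_from_camera"]
v,u=np.mgrid[:400,:640];P=np.stack([(u-K[0,2])/K[0,0]*d,(v-K[1,2])/K[1,1]*d,d],-1)@T[:3,:3].T+T[:3,3]
z=P[...,2]
m=((z>8)&(z<80)&(d>0)).astype(np.uint8);m[:, :160]=0;m[:158]=0;m[245:]=0;m[:,466:]=0
n,l,st,ce=cv2.connectedComponentsWithStats(m)
for i in range(1,n):
    if st[i,4]>20:
        r=cv2.minAreaRect(np.argwhere(l==i)[:,::-1].astype(np.float32));print(st[i],ce[i].round(1),r,np.percentile(z[l==i],[5,50,95]).round(1))
E
```

```text
(157, 157) [594.6546401 330.9095955   0.       ]
(157, 244) [381.27731149 326.46745577   0.        ]
(468, 157) [ 585.95263162 -432.52728334    0.        ]
(468, 240) [ 383.63650947 -424.45675888    0.        ]
[452.68976042 156.28962552  69.        ]
[364 160  37  17 578] [381.7 167.8] ((382.0, 168.0), (16.0, 36.0), 90.0) [20.7 29.5 32.3]
[424 161  18  14 106] [432.3 167. ] ((432.0294494628906, 167.11764526367188), (11.884244918823242, 16.00735092163086), 75.96376037597656) [ 9.3 13.  15. ]
[303 164  51   5 182] [328.  166.2] ((328.0, 166.0), (4.0, 50.0), 90.0) [ 8.6 11.  14.2]
[160 166  31  12 327] [175.  170.9] ((175.0, 171.5), (11.0, 30.0), 90.0) [14.6 48.7 61. ]
[350 180  30  52 620] [365.2 205.4] ((365.6876220703125, 205.51416015625), (52.37754821777344, 13.168009757995605), 67.7509765625) [17.7 26.6 30.9]
[ 203  185  104   50 3583] [251.1 209.7] ((254.0342254638672, 209.0753631591797), (41.08877944946289, 101.7012710571289), 83.9909896850586) [ 8.5 40.1 69.4]
[402 185  32  55 925] [416.8 210.9] ((416.13134765625, 211.0872344970703), (19.361719131469727, 53.79698944091797), 17.650123596191406) [25.1 37.7 42.5]
[161 205  25  25 484] [173.2 217. ] ((173.0, 217.0), (24.0, 24.0), 90.0) [13.2 16.5 19.7]
```

```bash
sleep 0
```

```text
(no output)
```

View pics/topcrop.png

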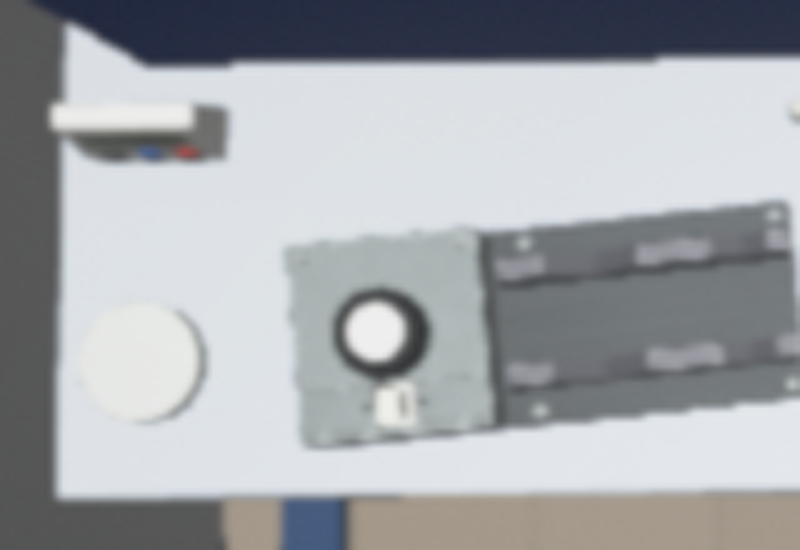

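View pics/topcrop2.png

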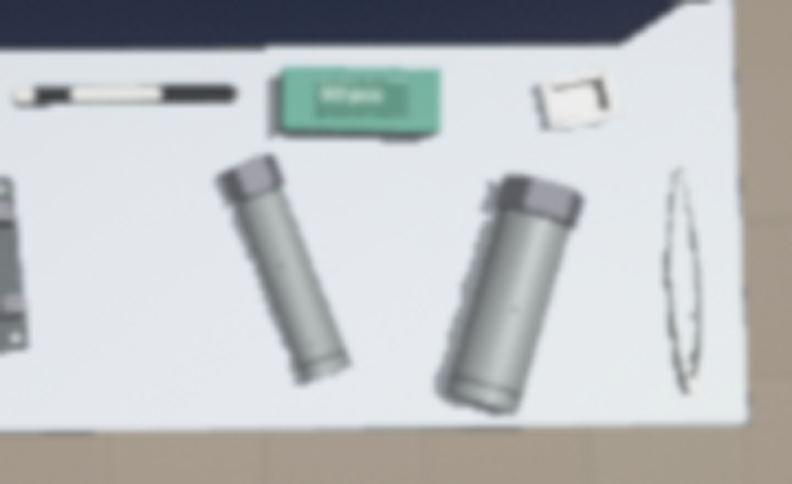

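```bash
python3 - <<'E'
from h import *
p=np.load("pics/top0.npy"); d=np.load("pics/top0_d.npy")
c=imaging.get_calibration("top");K=c["mtx"];T=c["world_from_camera"]
v,u=np.mgrid[:400,:640];P=np.stack([(u-K[0,2])/K[0,0]*d,(v-K[1,2])/K[1,1]*d,d],-1)@T[:3,:3].T+T[:3,3]
z=P[...,2]
print("table z",np.median(z[180:235,310:345]),np.median(z[180:235,385:400]))
print("incub", [P[vv,400].round(0).tolist() for vv in (150,153,156,157,158,140,100)])
m=((z>7)&(z<80)&(d>0)).astype(np.uint8)
for nm,(u0,u1,v0,v1),h in (("small",(346,384,177,235),14),("large",(396,440,180,243),20)):
    q=np.argwhere(m[v0:v1,u0:u1])+[v0,u0]
    k=max(1,1)
    W=np.array([topray(b,a,h)[:2] for a,b in q]).astype(np.float32)
    r=cv2.minAreaRect(W); W0=W.mean(0);U,S,V=np.linalg.svd(W-W0,full_matrices=False)
    Q=P[q[:,0],q[:,1]];top=Q[Q[:,2]>2*h-3];tc=top.mean(0);print(nm,r,"mean",W0,"dir",V[0],np.degrees(np.arctan2(V[0][1],V[0][0])))
    U,S,V=np.linalg.svd(top[:,:2]-tc[:2],full_matrices=False);print(" ridge",tc,np.degrees(np.arctan2(V[0][1],V[0][0])))
# knob: mask dark near
k=(z>60)&(z<80)&(u>200)&(u<240)&(v>195)&(v<230); Q=P[k]; print("knob",k.sum(),Q.mean(0),cv2.minEnclosingCircle(Q[:,:2].astype(np.float32)))
k=(z>38)&(z<47)&(u>195)&(u<245)&(v>180)&(v<245); Q=P[k]; print("cover",cv2.minAreaRect(Q[:,:2].astype(np.float32)))
k=(z>4)&(z<80)&(u>195)&(u<312)&(v>180)&(v<242); Q=P[k]; print("cradle",cv2.minAreaRect(Q[:,:2].astype(np.float32)))
k=(z>4)&(z<13)&(u>240)&(u<312)&(v>180)&(v<242); Q=P[k]; print("plate",cv2.minAreaRect(Q[:,:2].astype(np.float32)))
E
```

```text
table z 1.1224069574432178 1.0216533509060355
incub [[587.0, -250.0, 84.0], [588.0, -257.0, 49.0], [591.0, -267.0, -3.0], [588.0, -266.0, 1.0], [585.0, -266.0, 2.0], [588.0, -231.0, 181.0], [588.0, -182.0, 429.0]]
small ((468.66156005859375, -178.3805694580078), (125.35746765136719, 31.761943817138672), 21.167049407958984) mean [ 468.80878 -177.11978] dir [-0.9399479  -0.34131798] -160.0428
 ridge [ 468.04709548 -176.74702883   28.13233606] -159.77512736381783
large ((449.68695068359375, -310.17279052734375), (67.2165756225586, 128.81675720214844), 74.12995910644531) mean [ 453.74893 -298.96896] dir [-0.9512008  0.3085726] 162.02676
 ridge [ 452.93913488 -297.50668105   39.98174298] 161.85783980356473
knob 261 [454.2128584  156.68873276  70.07535195] ((454.8613586425781, 157.54150390625), 20.790306091308594)
cover ((454.96435546875, 157.80630493164062), (94.1990737915039, 90.63849639892578), 5.348385334014893)
cradle ((459.15948486328125, 92.79873657226562), (279.9572448730469, 145.78321838378906), 89.44310760498047)
plate ((458.49578857421875, 37.1416015625), (168.6712646484375, 145.6166534423828), 89.3839111328125)
```

```bash
cat >> h.py <<'E'
def go(x,y,z,yawdeg):
    s=read_state();T=toolpose(s)
    R=Ro.from_euler('xyz',[-np.pi/2,0,np.radians(yawdeg)]).as_matrix()
    sh=T[:3,:3].T@(np.array([x,y,z])-T[:3,3]);rv=np.degrees(Ro.from_matrix(T[:3,:3].T@R).as_rotvec())
    print("clock %.2f"%s["clock"],"pos",s["eef_pos"].round(1),"yaw %.1f"%np.degrees(s["eef_rot"][2]),"gap %.1f"%s["finger_gap"],"F",s["wrist_force"].round(1));print("shift",sh.round(1),"turn",rv.round(2))
E
python3 -c "
from h import *
go(450,-299,170,-108)"
```

```text
clock 0.15 pos [ 202.8 -511.   213. ] yaw -68.4 gap 93.8 F [0.8 0.5 0.2]
shift [-105.9   43.1  308. ] turn [ 1.000e-02  3.965e+01 -5.000e-02]
```

```bash
python3 -m handwheel '[[[-106,43,308,0,39.6,0,1],[-106,43,308,0,39.6,0,1],[-106,43,308,0,39.6,0,1],[-106,43,308,0,39.6,0,1],[-106,43,308,0,39.6,0,1]]]'; python3 -c "
from h import *
go(450,-299,170,-108)"
```

```text
clock: 0.57
eef_pos: [347.2, -387.2, 188.1]
eef_rot: [-1.571, 0.001, -1.769]
wrist_force: [-0.3, -0.7, -0.1]
finger_gap: 94.2
clock 0.57 pos [ 347.2 -387.2  188.1] yaw -101.4 gap 94.2 F [-0.3 -0.7 -0.1]
shift [-106.7   18.1   83.4] turn [ 0.03  6.63 -0.04]
```

```bash
python3 -m handwheel '[[[-106.7,18,83.4,0,6.6,0,1],[-106.7,18,83.4,0,6.6,0,1],[-106.7,18,83.4,0,6.6,0,1],[-106.7,18,83.4,0,6.6,0,1],[-106.7,18,83.4,0,6.6,0,1]]]'; python3 - <<'E'
from h import *
go(450,-299,170,-108)
T=toolpose();p,d=imaging.camera("wrist");cv2.imwrite("pics/w1.png",p[:,:,::-1]);np.savez("pics/w1.npz",p=p,d=d,T=T)
p,d=imaging.camera("top");cv2.imwrite("pics/t1.png",p[:,:,::-1])
E
```

```text
clock: 0.98
eef_pos: [451.9, -296.4, 169.2]
eef_rot: [-1.573, 0.002, -1.881]
wrist_force: [0.0, -0.4, -0.8]
finger_gap: 93.9
clock 0.98 pos [ 451.9 -296.4  169.2] yaw -107.8 gap 93.9 F [ 0.  -0.4 -0.8]
shift [ 3.  -0.8 -1. ] turn [ 0.1   0.25 -0.09]
```

View pics/w1.png

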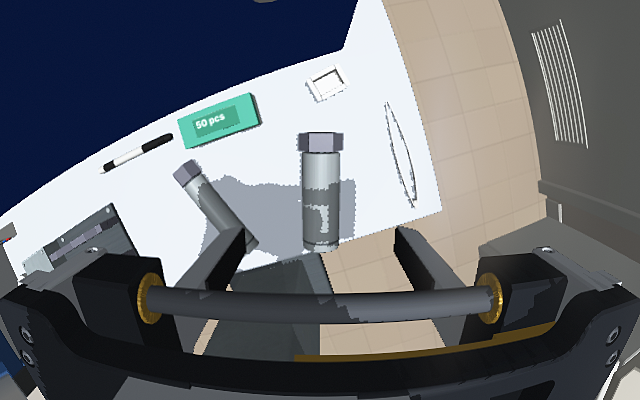

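```bash
cat >> h.py <<'E'
def wristcloud(d,T):
    c=imaging.get_calibration("wrist");K=c["mtx"];H=c["hand_eye"]
    v,u=np.mgrid[:400,:640];x=(u-K[0,2])/K[0,0];y=(v-K[1,2])/K[1,1];r=np.hypot(x,y)+1e-9
    t=np.tan(np.minimum(r,1.4));P=np.stack([x/r*t*d,y/r*t*d,d],-1);W=T@H
    return P@W[:3,:3].T+W[:3,3]
def axisfit(P,rad):
    # ridge strip points near top of the cylinder
    z=P[:,2];t=P[z>2*rad-4];c=t[:,:2].mean(0);V=np.linalg.svd(t[:,:2]-c,full_matrices=False)[2][0]
    if V[0]<0:V=-V
    s=(P[:,:2]-c)@V;w=(P[:,:2]-c)@np.array([-V[1],V[0]])
    print("n",len(P),"ridge c",c.round(1),"ang %.2f"%np.degrees(np.arctan2(V[1],V[0])),"s",np.percentile(s,[.5,99.5]).round(1),"w",np.percentile(w,[1,99]).round(1),"ztop",np.percentile(z,95).round(1))
    smid=np.percentile(s,[.5,99.5]).mean();print(" mid",(c+V*smid).round(1))
E
python3 - <<'E'
from h import *
f=np.load("pics/w1.npz");P=wristcloud(f["d"],f["T"]);z=P[...,2]
print("table",np.median(z[120:130,270:290]), "pts",P[190,320].round(1),P[140,320].round(1))
for (x,y),rad in (((453,-298),20),((468.5,-177),14)):
    k=(np.hypot(P[...,0]-x,P[...,1]-y)<80)&(z>8)&(z<2*rad+5)
    n,l,st,_=cv2.connectedComponentsWithStats(k.astype(np.uint8));i=1+np.argmax(st[1:,4]);print(st[i]);axisfit(P[l==i],rad)
E
```

```text
table 0.19739106728820843 pts [ 457.1 -299.2   39.8] [ 504.3 -314.4   40.4]
[ 298  132   46  121 4549]
n 4549 ridge c [ 455.6 -299.3] ang -17.95 s [-65.   58.5] w [-20.6  21.1] ztop 40.6
 mid [ 452.5 -298.3]
[ 173  159   86   99 2144]
n 2144 ridge c [ 481.1 -174.8] ang 21.17 s [-75.2  47.9] w [-13.8  13.6] ztop 28.5
 mid [ 468.4 -179.7]
```

```bash
python3 -m handwheel '[[[1.6,40,1.1,0,0.2,0,1],[1.6,80,1.1,0,0.2,0,1],[1.6,120,1.1,0,0.2,0,1],[1.6,150,1.1,0,0.2,0,1],[1.6,157,1.1,0,0.2,0,1]]]'; python3 -c "
from h import *
go(452.5,-298.3,12,-108)"
```

```text
clock: 1.5
eef_pos: [447.3, -300.2, 8.5]
eef_rot: [-1.579, 0.003, -1.888]
wrist_force: [0.0, 0.8, -0.7]
finger_gap: 93.8
clock 1.50 pos [ 447.3 -300.2    8.5] yaw -108.2 gap 93.8 F [ 0.   0.8 -0.7]
shift [-3.4 -3.5  4.3] turn [ 0.44 -0.2  -0.17]
```

```bash
python3 -m handwheel '[[[0,-3,4,0.4,0,0,1],[0,-3,4,0.4,0,0,0.2],[0,-3,4,0.4,0,0,-0.3],[0,-3,4,0.4,0,0,-0.4],[0,-3,4,0.4,0,0,-0.4]]]' 25; python3 -m handwheel '[[[0,0,0,0,0,0,-0.5],[0,0,0,0,0,0,-0.5],[0,0,0,0,0,0,-0.5],[0,0,0,0,0,0,-0.5]]]' 25; python3 -c "
from h import *
go(452.5,-298.3,12,-108)"
```

```text
clock: 1.92
eef_pos: [451.7, -302.0, 13.0]
eef_rot: [-1.569, 0.002, -1.889]
wrist_force: [0.0, -0.7, 0.7]
finger_gap: 70.6
clock: 2.25
eef_pos: [451.8, -301.9, 13.2]
eef_rot: [-1.569, 0.002, -1.888]
wrist_force: [0.0, 2.2, 0.8]
finger_gap: 43.9
clock 2.25 pos [ 451.8 -301.9   13.2] yaw -108.2 gap 43.9 F [0.  2.2 0.8]
shift [-3.6  1.2 -0.4] turn [-0.09 -0.2  -0.13]
```

```bash
python3 -m handwheel '[[[-2.5,0,0,0,0,0,-0.5],[-2.5,0,0,0,0,0,-0.5],[-2.5,0,0,0,0,0,-0.5],[-2.5,0,0,0,0,0,-0.5]]]' 25; python3 -c "
from h import *
go(452.5,-298.3,12,-108)
go(452.5,-298.3,150,-90)"
```

```text
clock: 2.58
eef_pos: [452.6, -299.3, 13.1]
eef_rot: [-1.569, 0.002, -1.888]
wrist_force: [0.6, 1.5, 1.9]
finger_gap: 39.3
clock 2.58 pos [ 452.6 -299.3   13.1] yaw -108.2 gap 39.3 F [0.6 1.5 1.9]
shift [-0.9  1.1 -0.4] turn [-0.08 -0.19 -0.14]
clock 2.58 pos [ 452.6 -299.3   13.1] yaw -108.2 gap 39.3 F [0.6 1.5 1.9]
shift [  -1.3 -136.9   -0.2] turn [ -0.11 -18.19  -0.13]
```

```bash
python3 -m handwheel '[[[0,-20,0,0,0,0,-0.5],[0,-55,0,0,0,0,-0.5],[0,-95,0,0,0,0,-0.5],[0,-130,0,0,0,0,-0.5],[0,-150,0,0,0,0,-0.5]]]'; python3 -c "
from h import *
go(463.7,60,165,-84.7)"
```

```text
clock: 3.0
eef_pos: [452.9, -300.1, 167.0]
eef_rot: [-1.566, 0.001, -1.888]
wrist_force: [-0.2, 0.2, -1.4]
finger_gap: 39.2
clock 3.00 pos [ 452.9 -300.1  167. ] yaw -108.2 gap 39.2 F [-0.2  0.2 -1.4]
shift [-345.5    1.8 -102.1] turn [-3.100e-01 -2.349e+01  1.000e-02]
```

```bash
python3 -m handwheel '[[[-30,2,-9,0,-5,0,-0.5],[-70,2,-20,0,-10,0,-0.5],[-110,2,-32,0,-15,0,-0.5],[-150,2,-44,0,-20,0,-0.5],[-190,2,-56,-0.3,-23.5,0,-0.5]]]'; python3 -c "
from h import *
go(463.7,60,165,-84.7)"
```

```text
clock: 3.42
eef_pos: [458.3, -100.8, 164.7]
eef_rot: [-1.571, -0.0, -1.474]
wrist_force: [0.8, 0.8, -1.9]
finger_gap: 39.7
clock 3.42 pos [ 458.3 -100.8  164.7] yaw -84.5 gap 39.7 F [ 0.8  0.8 -1.9]
shift [-159.5   -0.3   20.9] turn [0.01 0.24 0.01]
```

```bash
python3 -m handwheel '[[[-40,0,5,0,0,0,-0.5],[-80,0,10,0,0,0,-0.5],[-118,0,16,0,0,0,-0.5],[-118,0,18,0,0,0,-0.5],[-118,0,18,0,0,0,-0.5]]]'; python3 - <<'E'
from h import *
go(463.7,60,165,-84.7)
T=toolpose();p,d=imaging.camera("wrist");cv2.imwrite("pics/w2.png",p[:,:,::-1]);np.savez("pics/w2.npz",p=p,d=d,T=T)
p,d=imaging.camera("top");cv2.imwrite("pics/t2.png",p[:,:,::-1]);
E
```

```text
clock: 3.83
eef_pos: [464.9, 19.8, 164.6]
eef_rot: [-1.571, -0.0, -1.471]
wrist_force: [0.1, 0.4, -2.6]
finger_gap: 39.1
clock 3.83 pos [464.9  19.8 164.6] yaw -84.3 gap 39.1 F [ 0.1  0.4 -2.6]
shift [-40.1  -0.4   2.9] turn [0.02 0.44 0.02]
```

View pics/w2.png

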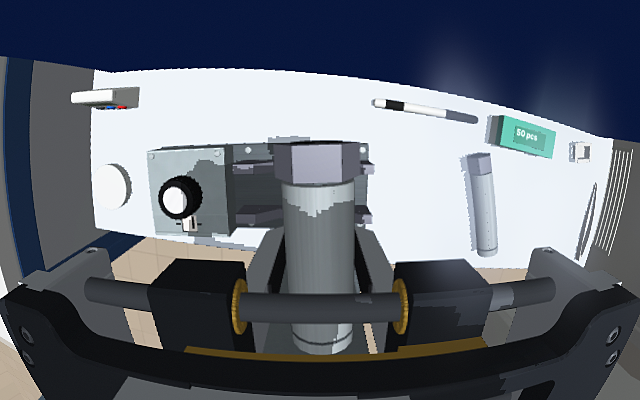

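```bash
python3 - <<'E'
from h import *
f=np.load("pics/w2.npz");P=wristcloud(f["d"],f["T"]);z=P[...,2]
v,u=np.mgrid[:400,:640]
k=(z>38)&(z<46)&(u>140)&(u<240)&(v>140)&(v<250);Q=P[k];print("cover",k.sum(),cv2.minAreaRect(Q[:,:2].astype(np.float32)),np.median(Q[:,2]))
k=(z>66)&(z<74)&(u>150)&(u<210)&(v>170)&(v<230);Q=P[k];print("knob",k.sum(),cv2.minEnclosingCircle(Q[:,:2].astype(np.float32)),Q.mean(0))
k=(z>43)&(z<48)&(u>228)&(u<380)&(v>140)&(v<240);Q=P[k];print("rails",k.sum());
x=Q[:,:2];
for sel in (x[:,0]>465,x[:,0]<465):
    q=x[sel];c=q.mean(0);V=np.linalg.svd(q-c,full_matrices=False)[2][0];print(c,np.degrees(np.arctan2(V[1],V[0])),np.ptp(q,axis=0))
# in-hand canister
k=(z>150)&(z<215)&(u>265)&(u<365)&(v>130)&(v<270);n,l,st,_=cv2.connectedComponentsWithStats(k.astype(np.uint8));i=1+np.argmax(st[1:,4]);Q=P[l==i]
print("can z",np.percentile(Q[:,2],[50,95,99]),Q.mean(0)); t=Q[(Q[:,2]>np.percentile(Q[:,2],90)-4)]
c=t.mean(0);V=np.linalg.svd(t-c,full_matrices=False)[2][0];print(c,V,np.degrees(np.arctan2(V[1],V[0])))
print("cap end x",np.percentile(Q[:,0],[99.5]))
E
```

```text
cover 5167 ((456.10076904296875, 150.49783325195312), (94.32070922851562, 107.42691802978516), 5.497766971588135) 42.118802296284514
knob 1147 ((455.02685546875, 157.09756469726562), 20.931903839111328) [456.12175391 156.15353179  69.09350088]
rails 726
[490.71503834  48.84320116] -84.47530625953254 [ 21.94800168 135.53240383]
[440.67146366  50.23268091] -84.50372133230508 [ 22.40004214 135.35787165]
can z [189.19489929 192.49064092 206.32361824] [493.47182408  23.40631954 187.09556365]
[493.91185395  23.64406463 191.39627039] [-0.99652316 -0.07828851  0.02850427] -175.50797508343842
cap end x [526.94295014]
```

```bash
python3 - <<'E'
import cv2
p=cv2.imread("pics/w2.png");cv2.imwrite("pics/w2c.png",cv2.resize(p[130:260,130:400],None,fx=2.9,fy=2.9,interpolation=cv2.INTER_CUBIC))
E
```

```text
(no output)
```

View pics/w2c.png

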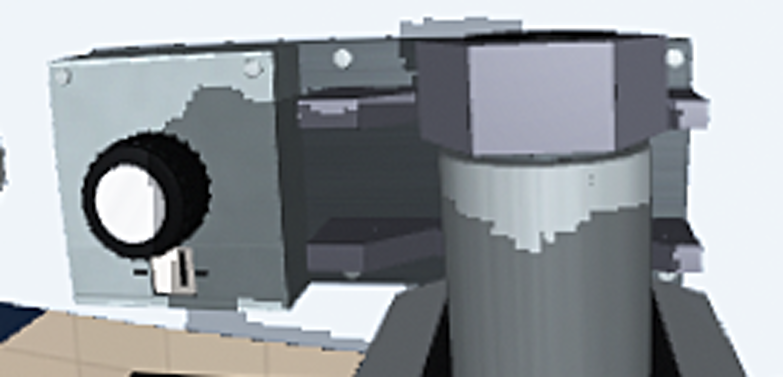

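```bash
python3 - <<'E'
from h import *
f=np.load("pics/w2.npz");P=wristcloud(f["d"],f["T"])
v,u=np.mgrid[:400,:640];a=np.radians(5.5);k0=np.array([455.1,157.2])
D=P[...,:2]-k0;lx=D@[np.cos(a),np.sin(a)];ly=D@[-np.sin(a),np.cos(a)]+72
k=(P[...,2]>43.5)&(P[...,2]<48)&(u>225)&(u<400)&(v>140)&(v<240)
for s in (lx>0,lx<0):
    q=k&s;h,e=np.histogram(ly[q],bins=np.arange(-125,35,4));print(np.median(lx[q]),dict((int(b),int(n)) for b,n in zip(e,h) if n))
go(464.4,60.6,100,-84.5);go(464.4,60.6,45,-84.5)
E
```

```text
25.08894432946642 {-121: 11, -117: 44, -113: 46, -109: 36, -9: 2, -5: 33, -1: 42, 3: 41, 7: 36, 11: 35, 15: 27}
-24.641168588829128 {-121: 9, -117: 36, -113: 36, -109: 32, -105: 1, -9: 5, -5: 39, -1: 36, 3: 40, 7: 37, 11: 38, 15: 31, 27: 3}
clock 3.93 pos [464.8  17.8 164.5] yaw -84.5 gap 39.7 F [ 0.9  0.4 -2.2]
shift [-42.6  64.5   3.8] turn [0.03 0.04 0.03]
clock 3.93 pos [464.8  17.8 164.5] yaw -84.5 gap 39.7 F [ 0.9  0.4 -2.2]
shift [-42.7 119.5   3.8] turn [0.03 0.04 0.03]
```

```bash
python3 -m handwheel '[[[-30,0,2.5,0,0,0,-0.5],[-42.5,20,3.8,0,0,0,-0.5],[-42.5,55,3.8,0,0,0,-0.5],[-42.5,70,3.8,0,0,0,-0.5],[-42.5,70,3.8,0,0,0,-0.5]]]'; python3 -c "
from h import *
go(464.4,60.6,51,-84.5)"
```

```text
clock: 4.35
eef_pos: [462.7, 59.2, 91.4]
eef_rot: [-1.577, -0.0, -1.476]
wrist_force: [0.4, -0.9, -2.3]
finger_gap: 39.5
clock 4.35 pos [462.7  59.2  91.4] yaw -84.6 gap 39.5 F [ 0.4 -0.9 -2.3]
shift [-1.3 40.4  2.1] turn [ 0.36 -0.06  0.02]
```

```bash
python3 -m handwheel '[[[-1.3,10,2,0.3,0,0,-0.5],[-1.3,21,2,0.3,0,0,-0.5],[-1.3,31,2,0.3,0,0,-0.5],[-1.3,38,2,0.3,0,0,-0.5],[-1.3,40,2,0.3,0,0,-0.5]]]'; python3 -c "
from h import *
go(464.4,60.6,44.6,-84.5)"
```

```text
clock: 4.77
eef_pos: [464.2, 60.0, 50.9]
eef_rot: [-1.573, -0.0, -1.477]
wrist_force: [-0.4, 0.4, -2.5]
finger_gap: 39.4
clock 4.77 pos [464.2  60.   50.9] yaw -84.6 gap 39.4 F [-0.4  0.4 -2.5]
shift [-0.5  6.3  0.3] turn [ 0.11 -0.12  0.02]
```

```bash
python3 -m handwheel '[[[-0.5,2,0.3,0.1,-0.1,0,-0.5],[-0.5,4,0.3,0.1,-0.1,0,-0.5],[-0.5,6,0.3,0.1,-0.1,0,-0.5],[-0.5,6,0.3,0.1,-0.1,0,-0.5],[-0.5,6,0.3,0.1,-0.1,0,-0.5]]]'; python3 -c "
from h import *
go(464.4,60.6,44.6,-84.5)"
```

```text
clock: 5.18
eef_pos: [465.0, 60.8, 45.5]
eef_rot: [-1.569, -0.0, -1.475]
wrist_force: [1.1, 3.0, 2.4]
finger_gap: 39.1
clock 5.18 pos [465.   60.8  45.5] yaw -84.5 gap 39.1 F [1.1 3.  2.4]
shift [ 0.1  0.9 -0.6] turn [-0.08 -0.02  0.01]
```

```bash
python3 -m handwheel '[[[0,0.4,0,0,0,0,-0.5],[0,0.4,0,0,0,0,-0.15],[0,0.4,0,0,0,0,-0.1],[0,0.4,0,0,0,0,0.0],[0,0.4,0,0,0,0,0.15]]]';python3 -m handwheel '[[[0,0,0,0,0,0,0.15],[0,0,0,0,0,0,0.15],[0,0,0,0,0,0,0.15]]]'; python3 -c "
from h import *
go(464.4,60.6,44.6,-84.5)"
```

```text
clock: 5.6
eef_pos: [464.9, 60.7, 45.0]
eef_rot: [-1.569, -0.0, -1.475]
wrist_force: [-0.9, -0.4, -0.5]
finger_gap: 50.6
clock: 5.85
eef_pos: [464.9, 60.6, 45.0]
eef_rot: [-1.57, -0.0, -1.475]
wrist_force: [0.7, 0.0, 0.7]
finger_gap: 54.2
clock 5.85 pos [464.9  60.6  45. ] yaw -84.5 gap 54.2 F [0.7 0.  0.7]
shift [-0.   0.4 -0.5] turn [-0.07 -0.01  0.02]
```

Released. Lift and look.

```bash
python3 -m handwheel '[[[0,-20,0,0,0,0,0.15],[0,-55,0,0,0,0,0.15],[0,-95,0,0,0,0,0.3],[0,-120,0,0,0,0,0.3],[0,-120,0,0,0,0,0.3]]]'; python3 - <<'E'
from h import *
T=toolpose();p,d=imaging.camera("wrist");cv2.imwrite("pics/w3.png",p[:,:,::-1]);np.savez("pics/w3.npz",p=p,d=d,T=T)
P=wristcloud(d,T);z=P[...,2];a=np.radians(5.5);k0=np.array([455.1,157.2])
D=P[...,:2]-k0;lx=D@[np.cos(a),np.sin(a)];ly=D@[-np.sin(a),np.cos(a)]+72
k=(abs(lx)<75)&(abs(ly+25)<24)&(z>52)&(z<78)
k=cv2.erode(k.astype(np.uint8),np.ones((3,3)))>0
print("ztop",np.percentile(z[k],[50,95]),"lx",np.percentile(lx[k],[.5,99.5]));t=k&(z>68)
for s in np.arange(-60,65,15):
    q=t&(abs(lx-s)<4); 
    if q.sum(): print(s,q.sum(),np.median(ly[q]).round(1),np.percentile(z[q],95).round(1))
go(465,60,165,-84.5);go(468.4,-179.0,150,-69)
E
```

```text
clock: 6.27
eef_pos: [466.8, 60.8, 170.1]
eef_rot: [-1.561, -0.001, -1.475]
wrist_force: [0.2, -1.0, -0.4]
finger_gap: 61.0
ztop [69.28203824 71.94713142] lx [-60.36034026  60.60509763]
-60 103 -24.4 72.0
-45 170 -24.5 72.0
-30 186 -24.5 72.1
-15 187 -24.5 71.7
0 186 -23.7 71.8
15 199 -24.6 71.8
30 204 -24.6 72.2
45 192 -24.6 72.7
60 155 -23.8 72.7
clock 6.32 pos [465.8  60.7 167.3] yaw -84.5 gap 61.1 F [ 0.4  0.2 -0. ]
shift [ 0.6  2.3 -0.9] turn [-0.35 -0.01  0.03]
clock 6.32 pos [465.8  60.7 167.3] yaw -84.5 gap 61.1 F [ 0.4  0.2 -0. ]
shift [238.8  17.3 -20.4] turn [ -0.34 -15.51   0.08]
```

View pics/w3.png

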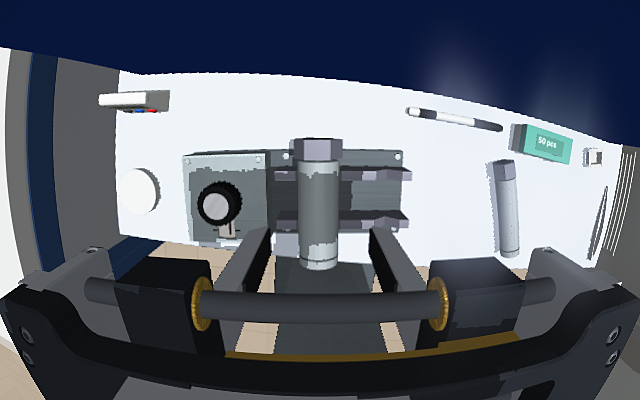

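```bash
python3 -m handwheel '[[[40,0,-3,-0.3,-4,0,0.2],[80,0,-7,-0.3,-8,0,0.2],[120,0,-10,-0.3,-12,0,0.2],[160,5,-13,-0.3,-15.5,0,0.2],[200,10,-17,-0.3,-15.5,0,0.2]]]'; python3 -c "
from h import *
go(468.4,-178.5,140,-69)"
```

```text
clock: 6.73
eef_pos: [467.4, -141.7, 156.0]
eef_rot: [-1.571, -0.001, -1.2]
wrist_force: [0.6, 0.3, 0.5]
finger_gap: 56.5
clock 6.73 pos [ 467.4 -141.7  156. ] yaw -68.8 gap 56.5 F [0.6 0.3 0.5]
shift [ 34.6  16.  -12.4] turn [0.02 0.24 0.04]
```

```bash
python3 -m handwheel '[[[20,8,-7,0,0.2,0,0.2],[34.6,16,-12.4,0,0.2,0,0.2],[34.6,16,-12.4,0,0.2,0,0.2],[34.6,16,-12.4,0,0.2,0,0.2]]]'; python3 - <<'E'
from h import *
T=toolpose();p,d=imaging.camera("wrist");cv2.imwrite("pics/w4.png",p[:,:,::-1])
P=wristcloud(d,T);z=P[...,2]
k=(np.hypot(P[...,0]-468.4,P[...,1]+178.5)<75)&(z>6)&(z<35)
n,l,st,_=cv2.connectedComponentsWithStats(k.astype(np.uint8));i=1+np.argmax(st[1:,4]);print(st[i]);axisfit(P[l==i],14)
go(468.4,-178.5,9,-69)
E
```

```text
clock: 7.07
eef_pos: [467.7, -178.5, 138.6]
eef_rot: [-1.573, 0.001, -1.205]
wrist_force: [-0.2, 0.3, -0.6]
finger_gap: 56.8
[ 302  132   35  128 3678]
n 3678 ridge c [ 471.4 -176.1] ang 19.83 s [-65.   58.3] w [-14.9  15. ] ztop 28.7
 mid [ 468.3 -177.3]
clock 7.12 pos [ 468.  -177.9  139.3] yaw -69.0 gap 56.4 F [-0.2  0.1  0.4]
shift [  0.7 130.3   0.3] turn [ 0.08  0.02 -0.03]
```

View pics/w4.png

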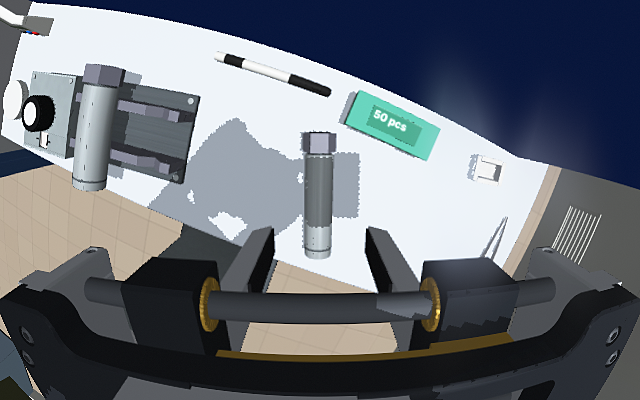

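```bash
python3 -m handwheel '[[[-0.5,35,0.1,0,1.2,0,0.2],[-0.5,70,0.1,0,1.2,0,0.2],[-0.5,100,0.1,0,1.2,0,0.2],[-0.5,112,0.1,0,1.2,0,0.2],[-0.5,118,0.1,0,1.2,0,0.2]]]'; python3 -c "
from h import *
go(468.3,-177.3,10,-70.2)"
```

```text
clock: 7.53
eef_pos: [467.0, -175.8, 19.4]
eef_rot: [-1.574, 0.003, -1.223]
wrist_force: [1.1, -0.7, -0.5]
finger_gap: 56.2
clock 7.53 pos [ 467.  -175.8   19.4] yaw -70.1 gap 56.2 F [ 1.1 -0.7 -0.5]
shift [1.9 9.4 0.7] turn [ 0.21  0.11 -0.16]
```

```bash
python3 -m handwheel '[[[1.9,5,0.7,0.2,0,-0.1,0.2],[1.9,9,0.7,0.2,0,-0.1,0.2],[1.9,9,0.7,0.2,0,-0.1,-0.2],[1.9,9,0.7,0.2,0,-0.1,-0.7],[1.9,9,0.7,0.2,0,-0.1,-0.7]]]' 20; python3 -c "
from h import *
go(468.3,-177.3,10,-70.2)"; python3 -m handwheel '[[[0,0,0,0,0,0,-0.7],[0,0,0,0,0,0,-0.7],[0,0,0,0,0,0,-0.7],[0,0,0,0,0,0,-0.7]]]' 20; python3 -c "
from h import *
go(468.3,-177.3,10,-70.2)"
```

```text
clock: 7.95
eef_pos: [468.7, -177.5, 11.2]
eef_rot: [-1.57, 0.0, -1.223]
wrist_force: [0.5, 0.1, 0.1]
finger_gap: 39.8
clock 7.95 pos [ 468.7 -177.5   11.2] yaw -70.1 gap 39.8 F [0.5 0.1 0.1]
shift [-0.3  1.2 -0.3] turn [-0.05  0.11 -0.  ]
clock: 8.28
eef_pos: [469.1, -177.6, 11.8]
eef_rot: [-1.569, -0.001, -1.223]
wrist_force: [-0.2, 0.4, 6.7]
finger_gap: 27.4
clock 8.28 pos [ 469.1 -177.6   11.8] yaw -70.1 gap 27.4 F [-0.2  0.4  6.7]
shift [-0.6  1.8 -0.6] turn [-0.09  0.11  0.04]
```

```bash
python3 -m handwheel '[[[0,-15,0,0,0,0,-0.7],[0,-45,0,0,0,0,-0.7],[0,-80,0,0,0,0,-0.7],[0,-110,0,0,0,0,-0.7],[0,-125,0,0,0,0,-0.7]]]'; python3 -c "
from h import *
go(471.1,-9.1,140,-84.5)"
```

```text
clock: 8.7
eef_pos: [469.7, -178.0, 140.5]
eef_rot: [-1.566, -0.004, -1.223]
wrist_force: [0.9, -0.3, -1.0]
finger_gap: 27.3
clock 8.70 pos [ 469.7 -178.   140.5] yaw -70.1 gap 27.3 F [ 0.9 -0.3 -1. ]
shift [-158.3    0.2   58.9] turn [-0.29 14.41  0.17]
```

```bash
python3 -m handwheel '[[[-30,0,11,-0.3,3,0.2,-0.7],[-70,0,26,-0.3,7,0.2,-0.7],[-110,0,41,-0.3,11,0.2,-0.7],[-145,0,54,-0.3,14.4,0.2,-0.7],[-158.3,0,58.9,-0.3,14.4,0.2,-0.7]]]';  python3 -m handwheel '[[[0,0,0,0,0,0,-0.7]]]';python3 - <<'E'
from h import *
T=toolpose();p,d=imaging.camera("wrist");cv2.imwrite("pics/w5.png",p[:,:,::-1])
P=wristcloud(d,T);L=(np.linalg.inv(T)@np.concatenate([P.reshape(-1,3),np.ones((256000,1))],1).T).T[:,:3].reshape(400,640,3)
k=(abs(L[...,0])<20)&(L[...,1]>-25)&(L[...,1]<25)&(abs(L[...,2])<80);v,u=np.mgrid[:400,:640];k&=(v<265)
Q=L[k];print(len(Q),"z range",np.percentile(Q[:,2],[.5,99.5]),"x",np.percentile(Q[:,0],[1,99]),"ytop",np.percentile(Q[:,1],[1,5,50]))
for s in range(-60,65,15):
    q=Q[abs(Q[:,2]-s)<4]
    if len(q)>10: print(s,len(q),np.percentile(q[:,0],[2,98]).round(1),np.percentile(q[:,1],3).round(1))
go(471.1,-9.1,62,-84.5)
E
```

```text
clock: 9.12
eef_pos: [470.7, -5.5, 140.3]
eef_rot: [-1.571, 0.001, -1.476]
wrist_force: [0.2, -0.6, -1.8]
finger_gap: 27.5
clock: 9.2
eef_pos: [470.4, -3.1, 140.4]
eef_rot: [-1.571, 0.001, -1.474]
wrist_force: [0.0, -0.6, -1.1]
finger_gap: 27.0
6916 z range [-6.93215648 61.56401035] x [-17.94034255  17.96028954] ytop [-21.41074254 -17.00970877 -14.25452623]
0 683 [-13.   14.4] -20.6
15 658 [-11.9  13.3] -16.6
30 715 [-12.9  13. ] -16.7
45 773 [-14.9  15.7] -17.2
60 706 [-14.6  15.6] -17.1
clock 9.25 pos [470.4  -4.1 140.4] yaw -84.5 gap 27.4 F [ 0.6 -0.6 -1.4]
shift [ 5.2 78.4  0.2] turn [ 0.01  0.04 -0.07]
```

View pics/w5.png

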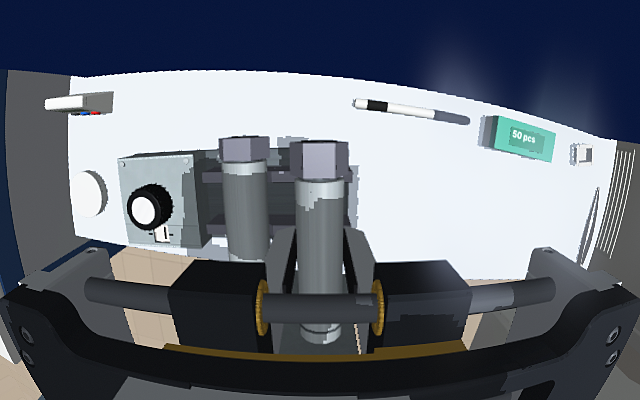

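```bash
python3 -m handwheel '[[[5,18,0,0,0,0,-0.7],[5,40,0,0,0,0,-0.7],[5,58,0,0,0,0,-0.7],[5,70,0,0,0,0,-0.7],[5,76,0,0,0,0,-0.7]]]';  python3 -c "
from h import *
go(471.1,-9.1,56,-84.5)"
```

```text
clock: 9.67
eef_pos: [470.2, -10.2, 62.8]
eef_rot: [-1.573, 0.001, -1.475]
wrist_force: [0.7, -0.5, -0.5]
finger_gap: 27.5
clock 9.67 pos [470.2 -10.2  62.8] yaw -84.5 gap 27.5 F [ 0.7 -0.5 -0.5]
shift [-1.   6.7  1. ] turn [ 0.14 -0.02 -0.08]
```

```bash
python3 -m handwheel '[[[-1,3,1,0.1,0,0,-0.7],[-1,6,1,0.1,0,0,-0.7],[-1,9,1,0.1,0,0,-0.7],[-1,11,1,0.1,0,0,-0.7],[-1,12,1,0.1,0,0,-0.7]]]';  python3 -c "
from h import *
go(471.1,-9.1,49.3,-84.5)"
```

```text
clock: 10.08
eef_pos: [471.3, -9.2, 51.0]
eef_rot: [-1.571, 0.001, -1.475]
wrist_force: [-2.4, 1.8, 7.3]
finger_gap: 27.2
clock 10.08 pos [471.3  -9.2  51. ] yaw -84.5 gap 27.2 F [-2.4  1.8  7.3]
shift [-0.1  1.7 -0.2] turn [ 0.01 -0.02 -0.08]
```

```bash
python3 -m handwheel '[[[0,0.8,0,0,0,0,-0.7],[0,0.8,0,0,0,0,-0.7],[0,0.8,0,0,0,0,-0.7]]]' 8;  python3 -c "
from h import *
go(471.1,-9.1,49.3,-84.5)"
```

```text
clock: 10.33
eef_pos: [471.4, -8.9, 50.6]
eef_rot: [-1.57, 0.002, -1.475]
wrist_force: [-2.3, 3.3, 4.6]
finger_gap: 27.6
clock 10.33 pos [471.4  -8.9  50.6] yaw -84.5 gap 27.6 F [-2.3  3.3  4.6]
shift [ 0.1  1.3 -0.3] turn [-0.02 -0.01 -0.09]
```

Settled on contact; open gently.

```bash
python3 -m handwheel '[[[0,0,0,0,0,0,-0.4],[0,0,0,0,0,0,-0.35],[0,0,0,0,0,0,-0.25],[0,0,0,0,0,0,-0.15],[0,0,0,0,0,0,-0.1]]]';python3 -m handwheel '[[[0,-20,0,0,0,0,-0.1],[0,-55,0,0,0,0,-0.1],[0,-95,0,0,0,0,0.1],[0,-120,0,0,0,0,0.3],[0,-120,0,0,0,0,0.3]]]'; python3 - <<'E'
from h import *
T=toolpose();p,d=imaging.camera("wrist");cv2.imwrite("pics/w6.png",p[:,:,::-1]);np.savez("pics/w6.npz",p=p,d=d,T=T)
P=wristcloud(d,T);z=P[...,2];a=np.radians(5.5);k0=np.array([455.1,157.2])
D=P[...,:2]-k0;lx=D@[np.cos(a),np.sin(a)];ly=D@[-np.sin(a),np.cos(a)]+72
for yc,hi in ((-95,66),(-25,72)):
    k=(abs(lx)<75)&(abs(ly-yc)<18)&(z>hi-14)&(z<hi+8)
    k=cv2.erode(k.astype(np.uint8),np.ones((3,3)))>0
    print("ztop",np.percentile(z[k],[50,95]),"lx",np.percentile(lx[k],[.5,99.5]));t=k&(z>hi-3)
    for s in np.arange(-60,65,20):
        q=t&(abs(lx-s)<4)
        if q.sum(): print(s,q.sum(),np.median(ly[q]).round(1),np.percentile(z[q],95).round(1))
go(455.1,157.2,150,-50)
E
```

```text
clock: 10.75
eef_pos: [471.5, -9.0, 50.6]
eef_rot: [-1.57, 0.001, -1.475]
wrist_force: [-0.2, -0.4, -0.1]
finger_gap: 41.6
clock: 11.17
eef_pos: [473.4, -9.4, 175.7]
eef_rot: [-1.562, -0.0, -1.475]
wrist_force: [0.6, -1.0, -0.2]
finger_gap: 58.5
ztop [64.22431409 66.44356024] lx [-60.59419614  60.24694722]
-60 72 -93.8 66.3
-40 132 -93.9 66.3
-20 126 -94.0 66.3
0 140 -94.0 66.2
20 128 -95.0 66.0
40 130 -94.1 66.6
60 89 -95.1 67.3
ztop [69.75185218 72.01830158] lx [-43.85367983  60.61048716]
-40 15 -17.1 71.5
-20 134 -24.9 71.9
0 144 -25.6 71.9
20 168 -24.9 72.1
40 118 -25.2 72.3
60 147 -25.4 72.6
clock 11.22 pos [472.5  -9.4 172.8] yaw -84.5 gap 59.8 F [ 0.8 -0.3 -0.9]
shift [-167.4   22.9   -1.5] turn [ -0.3  -34.51   0.07]
```

View pics/w6.png

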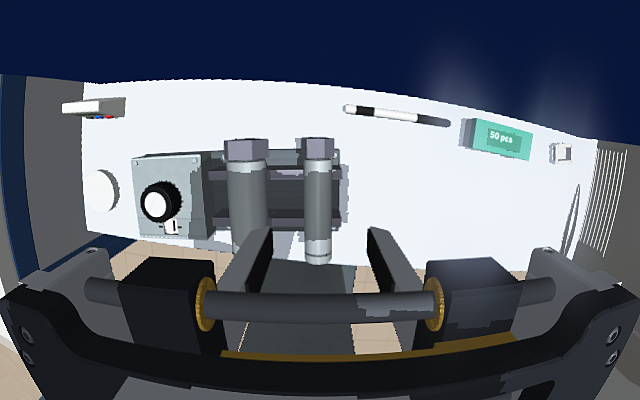

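```bash
python3 -m handwheel '[[[-34,0,0,0,-7,0,0.2],[-68,0,0,0,-14,0,0.2],[-102,8,-1,0,-21,0,0.2],[-136,16,-1,0,-28,0,0.2],[-167,23,-1.5,0,-35,0,0.2]]]';  python3 -c "
from h import *
go(455.1,157.2,150,-20)"
```

```text
clock: 11.63
eef_pos: [454.1, 158.3, 148.2]
eef_rot: [-1.568, -0.002, -0.858]
wrist_force: [1.1, 0.5, 0.5]
finger_gap: 56.3
clock 11.63 pos [454.1 158.3 148.2] yaw -49.2 gap 56.3 F [1.1 0.5 0.5]
shift [ 1.5 -1.8  0. ] turn [ -0.14 -29.17   0.15]
```

```bash
python3 -m handwheel '[[[1,-1.8,0,0,-7,0,0.2],[1,-1.8,0,0,-14,0,0.2],[1,-1.8,0,0,-21,0,0.2],[1,-1.8,0,0,-28,0,0.2],[1,-1.8,0,0,-29,0,0.2]]]';  python3 - <<'E'
from h import *
go(455.1,157.2,56,-20)
T=toolpose();p,d=imaging.camera("wrist");cv2.imwrite("pics/w7.png",p[:,:,::-1]);np.savez("pics/w7.npz",p=p,d=d,T=T)
print(worldtowrist([455.1,157.2,69],T),worldtowrist([455.1-31,157.2-3,42],T))
P=wristcloud(d,T);z=P[...,2];k=(z>66)&(z<72)&(np.hypot(P[...,0]-455,P[...,1]-157)<30);print(k.sum(),cv2.minEnclosingCircle(P[k][:,:2].astype(np.float32)))
E
```

```text
clock: 12.05
eef_pos: [454.2, 157.5, 148.5]
eef_rot: [-1.571, -0.001, -0.346]
wrist_force: [-0.9, 0.2, 0.4]
finger_gap: 56.4
clock 12.05 pos [454.2 157.5 148.5] yaw -19.8 gap 56.4 F [-0.9  0.2  0.4]
shift [ 0.8 92.5  0. ] turn [-0.02  0.18  0.07]
(np.float64(320.3958415613467), np.float64(208.36683104636816)) (np.float64(290.2789259577934), np.float64(214.4189658108198))
1694 ((454.7699279785156, 157.76634216308594), 21.14375114440918)
```

View pics/w7.png

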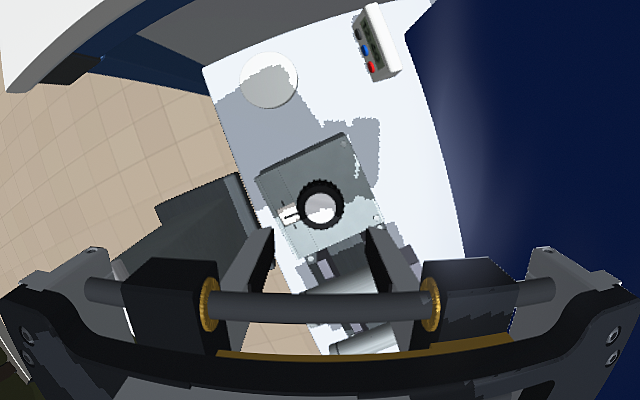

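```bash
cat >> h.py <<'E'
def ortho(p,T,fn,zz=40,c=(455.1,157.2),a=5.5):
    # up = local +x, left = local +y ; 10 px/mm; covers lx -45..-10, ly -20..20 around the wheel axis
    W=400;H=350;a=np.radians(a)
    j,i=np.meshgrid(np.arange(W),np.arange(H));ly=20-j/10;lx=-10-i/10
    X=c[0]+lx*np.cos(a)-ly*np.sin(a);Y=c[1]+lx*np.sin(a)+ly*np.cos(a)
    cal=imaging.get_calibration("wrist");K=cal["mtx"];M=np.linalg.inv(T@cal["hand_eye"])
    q=np.stack([X,Y,np.full_like(X,zz),np.ones_like(X)],-1)@M.T
    r=np.hypot(q[...,0],q[...,1]);th=np.arctan2(r,q[...,2])
    u=K[0,2]+K[0,0]*th*q[...,0]/r;v=K[1,2]+K[1,1]*th*q[...,1]/r
    o=cv2.remap(p,u.astype(np.float32),v.astype(np.float32),cv2.INTER_CUBIC);cv2.imwrite(fn,o[:,:,::-1]);return o
E
python3 - <<'E'
from h import *
f=np.load("pics/w7.npz");ortho(f["p"],f["T"],"pics/o7.png")
f=np.load("pics/w6.npz");ortho(f["p"],f["T"],"pics/o6.png")
cv2.imwrite("pics/o67.png",np.hstack([cv2.imread("pics/o7.png"),cv2.imread("pics/o6.png")]))
E
```

```text
(no output)
```

View pics/o67.png

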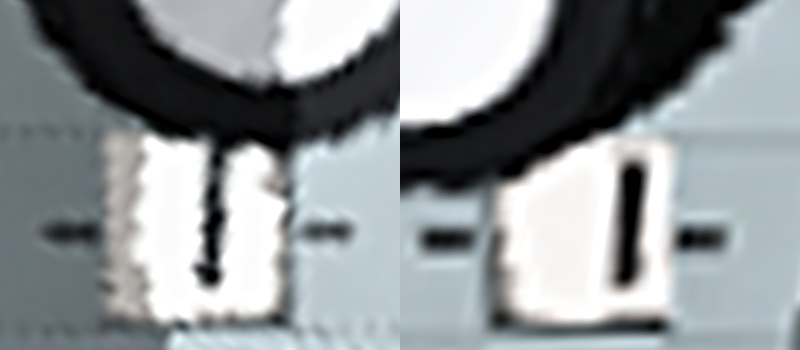

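```bash
python3 -m handwheel '[[[0.8,30,0,0,0,0,0.2],[0.8,60,0,0,0,0,0.2],[0.8,78,0,0,0,0,0.2],[0.8,84,0,0,0,0,0.2],[0.8,88,0,0,0,0,0.2]]]';  python3 -c "
from h import *
go(455,157.4,55,-20)"
```

```text
clock: 12.52
eef_pos: [454.7, 156.9, 59.7]
eef_rot: [-1.571, 0.0, -0.354]
wrist_force: [0.1, 0.8, -0.2]
finger_gap: 56.5
clock 12.52 pos [454.7 156.9  59.7] yaw -20.3 gap 56.5 F [ 0.1  0.8 -0.2]
shift [0.1 4.7 0.6] turn [ 0.04 -0.29 -0.01]
```

```bash
python3 -m handwheel '[[[0,4,0.5,0,0,0,0.1],[0,4.5,0.5,0,0,0,-0.2],[0,4.5,0.5,0,0,0,-0.4],[0,4.5,0.5,0,0,0,-0.4],[0,4.5,0.5,0,0,0,-0.4]]]' 15;  python3 -c "
from h import *
go(455,157.4,55,-96)"
```

```text
clock: 12.93
eef_pos: [454.9, 157.6, 55.8]
eef_rot: [-1.571, -0.0, -0.354]
wrist_force: [-4.3, 1.6, 3.7]
finger_gap: 39.6
clock 12.93 pos [454.9 157.6  55.8] yaw -20.3 gap 39.6 F [-4.3  1.6  3.7]
shift [ 0.2  0.8 -0.2] turn [1.00e-02 7.57e+01 1.00e-02]
```

```bash
python3 -m handwheel '[[[0,0,0,0,4,0,-0.4],[0,0,0,0,10,0,-0.4],[0,0,0,0,16,0,-0.4],[0,0,0,0,22,0,-0.4],[0,0,0,0,28,0,-0.4]]]' 25;  python3 -c "
from h import *
go(455,157.4,55.8,-96.8)"
```

```text
clock: 13.35
eef_pos: [454.5, 157.8, 55.9]
eef_rot: [-1.571, 0.001, -0.848]
wrist_force: [-3.7, 3.9, -2.4]
finger_gap: 39.3
clock 13.35 pos [454.5 157.8  55.9] yaw -48.6 gap 39.3 F [-3.7  3.9 -2.4]
shift [0.7 0.1 0.1] turn [ 4.00e-02  4.82e+01 -2.00e-02]
```

```bash
python3 -m handwheel '[[[0.6,0,0,0,5,0,-0.4],[0.6,0,0,0,11,0,-0.4],[0.6,0,0,0,17,0,-0.4],[0.6,0,0,0,22,0,-0.4],[0.6,0,0,0,25,0,-0.4]]]';  python3 -c "
from h import *
go(455,157.4,55.8,-96.8)"
```

```text
clock: 13.77
eef_pos: [454.3, 158.1, 55.9]
eef_rot: [-1.572, 0.002, -1.29]
wrist_force: [-4.4, 9.0, -2.6]
finger_gap: 39.4
clock 13.77 pos [454.3 158.1  55.9] yaw -73.9 gap 39.4 F [-4.4  9.  -2.6]
shift [0.9 0.1 0.5] turn [ 0.09 22.91 -0.08]
```

```bash
python3 -m handwheel '[[[0.8,0,0.4,0,6,0,-0.4],[0.8,0,0.4,0,12,0,-0.4],[0.8,0,0.4,0,18,0,-0.4],[0.8,0,0.4,0,22.5,0,-0.4],[0.8,0,0.4,0,22.5,0,-0.4]]]';  python3 - <<'E'
from h import *
go(455,157.4,55.8,-96.8)
T=toolpose();p,d=imaging.camera("wrist");cv2.imwrite("pics/w8.png",p[:,:,::-1]);ortho(p,T,"pics/o8.png")
E
```

```text
clock: 14.18
eef_pos: [454.3, 158.5, 55.9]
eef_rot: [-1.574, 0.002, -1.688]
wrist_force: [-4.5, 11.2, -2.7]
finger_gap: 39.2
clock 14.18 pos [454.3 158.5  55.9] yaw -96.7 gap 39.2 F [-4.5 11.2 -2.7]
shift [1.  0.1 0.8] turn [ 0.17  0.1  -0.14]
```

View pics/w8.png

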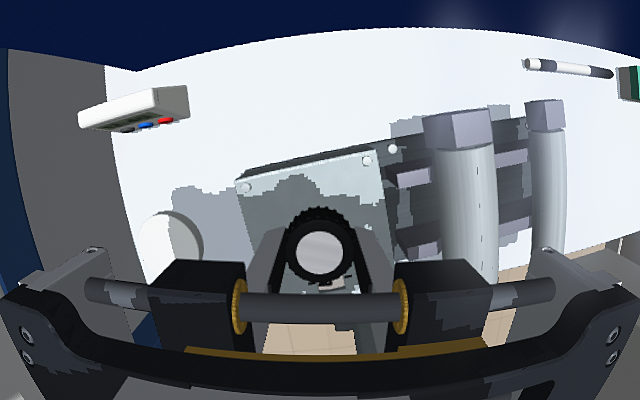

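View pics/o8.png

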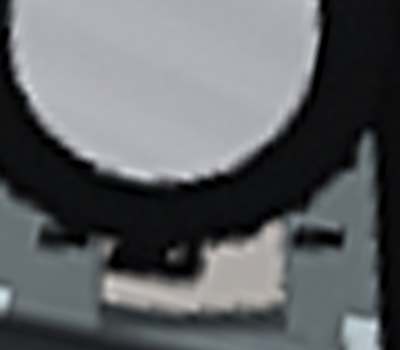

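```bash
python3 -m handwheel '[[[0,0,0,0,0,0,0.1],[0,0,0,0,0,0,0.15],[0,0,0,0,0,0,0.15],[0,-20,0,0,0,0,0.15],[0,-50,0,0,0,0,0.15]]]';python3 -c "
from h import *
go(415,153.5,150,-84.5)"
```

```text
clock: 14.65
eef_pos: [453.3, 157.8, 104.7]
eef_rot: [-1.578, 0.001, -1.684]
wrist_force: [0.0, 0.3, -0.1]
finger_gap: 53.5
clock 14.65 pos [453.3 157.8 104.7] yaw -96.5 gap 53.5 F [ 0.   0.3 -0.1]
shift [  8.6 -45.  -37.9] turn [  0.39 -11.99  -0.07]
```

```bash
python3 -m handwheel '[[[8,-35,-35,0.4,-6,0,0.15],[8,-45,-68,0.4,-12,0,0.15],[8,-45,-68,0.4,-12,0,0.15],[8,-45,-68,0.4,-12,0,0.15],[8,-45,-68,0.4,-12,0,0.15]]]';python3 - <<'E'
from h import *
go(415,153.5,150,-84.5)
T=toolpose();p,d=imaging.camera("wrist");cv2.imwrite("pics/w9.png",p[:,:,::-1]);ortho(p,T,"pics/o9.png")
W=T@imaging.get_calibration("wrist")["hand_eye"];print(W[:3,3])
E
```

```text
clock: 15.07
eef_pos: [385.7, 157.4, 150.4]
eef_rot: [-1.569, 0.001, -1.476]
wrist_force: [0.9, 0.6, 0.2]
finger_gap: 54.0
clock 15.07 pos [385.7 157.4 150.4] yaw -84.6 gap 54.0 F [0.9 0.6 0.2]
shift [ 6.7  0.4 28.8] turn [-0.09 -0.06 -0.08]
[454.93411452 163.18036776 321.93530962]
```

View pics/o9.png

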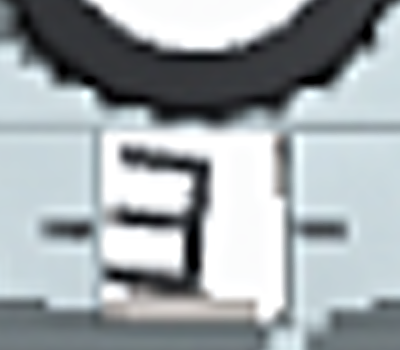

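View pics/w9.png

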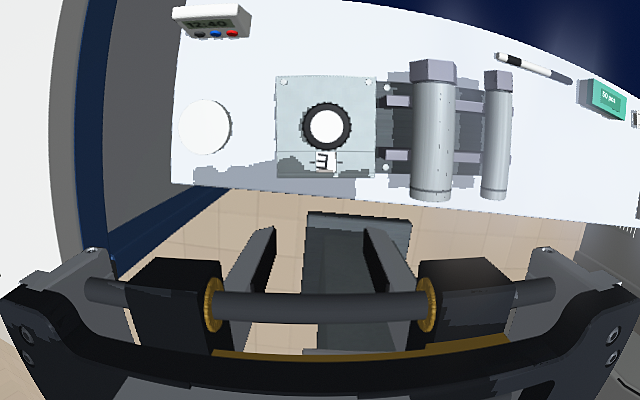

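```bash
python3 -c "
from h import *
go(454.4,158.3,75,-84.5)"; python3 -m handwheel '[[[0,0,20,0,0,0,0.2],[0,0,50,0,0,0,0.2],[0,0,68.5,0,0,0,0.2],[0,10,68.5,0,0,0,0.2],[0,30,68.5,0,0,0,0.2]]]'; python3 -c "
from h import *
go(454.4,158.3,60,-84.5)"
```

```text
clock 15.12 pos [385.7 157.4 149.9] yaw -84.6 gap 54.1 F [ 0.6 -0.9  0. ]
shift [ 5.6 74.9 68.4] turn [-0.02 -0.07 -0.06]
clock: 15.53
eef_pos: [455.5, 163.8, 119.4]
eef_rot: [-1.57, 0.001, -1.478]
wrist_force: [-0.7, -0.3, -1.2]
finger_gap: 56.3
clock 15.53 pos [455.5 163.8 119.4] yaw -84.7 gap 56.3 F [-0.7 -0.3 -1.2]
shift [ 5.4 59.4 -1.7] turn [-0.07 -0.16 -0.07]
```

```bash
python3 -m handwheel '[[[5.4,10,-1.5,0,0,0,0.2],[5.4,30,-1.5,0,0,0,0.2],[5.4,48,-1.5,0,0,0,0.2],[5.4,57,-1.5,0,0,0,0.2],[5.4,59,-1.5,0,0,0,0.2]]]'; python3 -c "
from h import *
go(454.4,158.3,56,-84.5)"
```

```text
clock: 15.95
eef_pos: [453.6, 157.9, 58.0]
eef_rot: [-1.574, 0.0, -1.478]
wrist_force: [-0.9, -0.3, -1.3]
finger_gap: 56.3
clock 15.95 pos [453.6 157.9  58. ] yaw -84.7 gap 56.3 F [-0.9 -0.3 -1.3]
shift [-0.4  2.   0.9] turn [ 0.17 -0.2  -0.03]
```

```bash
python3 -m handwheel '[[[-0.4,2,0.5,0.1,0,0,0],[-0.4,2,0.5,0.1,0,0,-0.2],[-0.4,2,0.5,0.1,0,0,-0.4],[-0.4,2,0.5,0.1,0,0,-0.4],[-0.4,2,0.5,0.1,0,0,-0.4]]]' 15; python3 -m handwheel '[[[0,0,0,0,-2,0,-0.4],[0,0,0,0,-4,0,-0.4],[0,0,0,0,-6,0,-0.4],[0,0,0,0,-6.4,0,-0.4],[0,0,0,0,-6.4,0,-0.4]]]' 20;python3 -c "
from h import *
go(454.4,158.3,56,-78.1)"
```

```text
clock: 16.37
eef_pos: [454.3, 158.5, 56.5]
eef_rot: [-1.571, 0.001, -1.478]
wrist_force: [1.3, 2.0, -1.3]
finger_gap: 39.5
clock: 16.78
eef_pos: [454.3, 158.4, 56.5]
eef_rot: [-1.571, 0.001, -1.367]
wrist_force: [1.6, 0.5, -5.4]
finger_gap: 39.7
clock 16.78 pos [454.3 158.4  56.5] yaw -78.3 gap 39.7 F [ 1.6  0.5 -5.4]
shift [0.1 0.5 0.1] turn [ 0.   -0.22 -0.03]
```

```bash
python3 -m handwheel '[[[0,0,0,0,0,0,0.1],[0,0,0,0,0,0,0.15],[0,0,0,0,0,0,0.15],[0,-20,0,0,0,0,0.15],[0,-50,0,0,0,0,0.15]]]'; python3 -m handwheel '[[[4,-35,-35,0.4,6,0,0.15],[4,-45,-68,0.4,6,0,0.15],[4,-45,-68,0.4,6,0,0.15],[4,-45,-68,0.4,6,0,0.15],[4,-45,-68,0.4,6,0,0.15]]]';python3 - <<'E'
from h import *
T=toolpose();p,d=imaging.camera("wrist");cv2.imwrite("pics/w10.png",p[:,:,::-1]);ortho(p,T,"pics/o10.png")
P=wristcloud(d,T);z=P[...,2];a=np.radians(5.5);k0=np.array([455.1,157.2])
D=P[...,:2]-k0;lx=D@[np.cos(a),np.sin(a)];ly=D@[-np.sin(a),np.cos(a)]+72
for yc,hi in ((-95,66),(-25,72)):
    k=(abs(lx)<75)&(abs(ly-yc)<18)&(z>hi-14)&(z<hi+8);k=cv2.erode(k.astype(np.uint8),np.ones((3,3)))>0
    t=k&(z>hi-3);print(np.percentile(lx[k],[.5,99.5]),[(s,np.median(ly[t&(abs(lx-s)<5)]).round(1),np.percentile(z[t&(abs(lx-s)<5)],95).round(1)) for s in (-50,-25,0,25,50)])
p,d=imaging.camera("top");cv2.imwrite("pics/t10.png",cv2.resize(p[145:255,145:480][:,:,::-1],None,fx=2.3,fy=2.3))
E
```

```text
clock: 17.2
eef_pos: [453.0, 158.0, 105.3]
eef_rot: [-1.575, 0.0, -1.367]
wrist_force: [0.0, 0.0, -0.6]
finger_gap: 53.8
clock: 17.62
eef_pos: [387.9, 140.5, 150.8]
eef_rot: [-1.567, 0.0, -1.472]
wrist_force: [-0.5, 0.1, -0.5]
finger_gap: 54.1
[-60.46034156  59.18149467] [(-50, np.float64(-92.9), np.float64(66.3)), (-25, np.float64(-92.8), np.float64(66.7)), (0, np.float64(-93.1), np.float64(66.6)), (25, np.float64(-92.6), np.float64(66.5)), (50, np.float64(-91.6), np.float64(67.2))]
[-61.49598388  58.72114195] [(-50, np.float64(-23.0), np.float64(72.0)), (-25, np.float64(-24.3), np.float64(71.8)), (0, np.float64(-22.5), np.float64(72.1)), (25, np.float64(-23.5), np.float64(72.1)), (50, np.float64(-22.3), np.float64(72.7))]
```

View pics/o10.png

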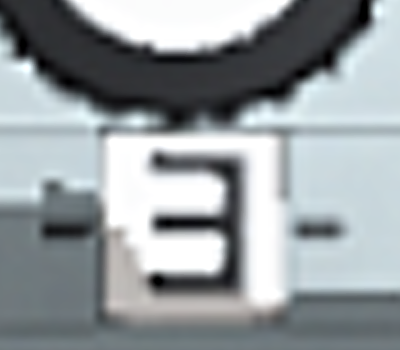

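View pics/t10.png

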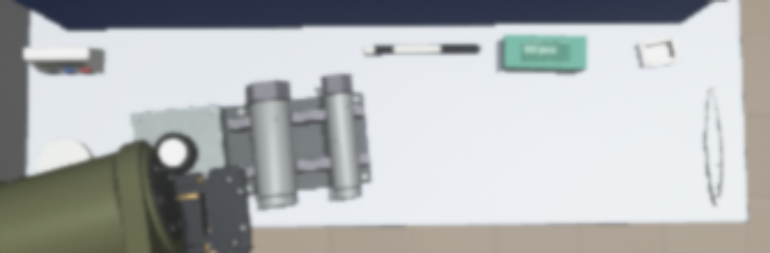

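```bash
python3 -c "
from h import *
s=read_state();print(s['clock'],s['eef_pos'],s['wrist_force']);print(order.sign_off())"
```

```text
17.7167 [387.8794767  140.4953496  149.99736184] [ 0.30117802 -0.80674939 -0.7388483 ]
the job is handed in; nothing more can be done
None
```

I laid both canisters in the cradle and turned the wheel to 3, then handed the job in at 17.7 s. The sign-off gives no verdict, so this rests on my own camera checks.

- **Canisters:** The thick one is in the wide grooves and the thin one in the narrow grooves, each centred lengthwise to within about 1.5 mm. Their tops measure about 0.5–1 mm above the expected height. I lowered both to light contact before opening the fingers.
- **Wheel:** My first turn overshot by about 0.11 rad because I misread how far the 1 stood off centre at the start. I regripped the knob and turned it back. The 3 now stands upright, about 0.3 mm off the line between the ticks (about 0.01 rad).
- **Disagreement between checks:** Right after release, the sideways position of both canisters was within 1 mm of the groove centres. The last wrist picture, taken from off to one side, put them 1.5–2.5 mm towards the wheel. I take that as the viewing angle, since the heights still match a seated canister; either reading is within the 4 mm limit.
- **Everything else:** In the last top picture the arm hides part of the petri dish, but the other things look where they started. I did not measure them. The arm stands clear above the table, with no contact force at the wrist.

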